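# Pin a drill pack in its corner jig

### The job

Make the pack in the drill jig ready for drilling: push the three loosely stacked plates home into the corner of the jig so that they sit flush against both fences with their holes in line, then take the brass-handled locating pin from the wooden stand and pass it down through all three plates into the base, pressed fully home with its shoulder flat on the template. Work gently, feel for the fit instead of forcing it, and leave the other things on the bench alone.

Things in the scene. Friction and masses are not known exactly. Their poses are not given: they have to be found in the camera images.
- jig: drill jig fixed to the bench: dark steel base 116 x 116 x 14 mm, origin at the centre of its underside, x and y along its sides, z up; steel fences 22 mm high, 14 mm thick with cap screws on its +x and +y sides, their inner faces at x = +40 and y = +40 mm; -x and -y sides open. Plates flush with both fences have their holes over the base's bore. Pressed with over 55 N in all it is spoilt
- jig_hole (a point): centre of the mouth of the 11 mm bore through the base, hidden under the pack: on the base's top face, 14 mm above the bench, at x = y = +8 mm in the jig's frame; axes as the jig's. Inside the bore a spring ball, 5 mm below the mouth, grips the pin: the last 8 mm of the pin's travel take a push of about 3 to 15 N
- template_hole (a point): hole centre in the top face of the steel template (64 x 64 x 10 mm), x, y along its sides. It tops a pack, 26 mm high, on the jig; under it lie a brass and a copper blank, each 64 x 64 x 8 mm, all with an 11 mm centre hole. Each of the three lies askew on its own, 4 to 12 mm short of each fence, turned up to 4 degrees; the blanks are not measured, their holes hidden. Pack 0.3 to 0.7 kg, oiled
- pin_grip (a point): point on the upright locating pin's axis (z up): 18 mm thick round brass handle, from 24 mm below this point to 18 mm above. Below it a steel shoulder 24 mm across, 4 mm thick, underside 28 mm below this point; then a 10 mm shank 38 mm long, end tapering to 6 mm over 3 mm, tip 66 mm below this point. Weighs 0.06 to 0.13 kg; stands in a loose 13 mm hole, shoulder on the wooden stand's top
- pin_shoulder (a point): centre of the underside of the locating pin's shoulder, 28 mm below pin_grip on the pin's axis
- pin_stand: wooden block 46 x 104 x 44 mm standing on the bench, fixed; origin at the centre of its underside, y along its length. The locating pin stands in the hole 26 mm from the centre towards +y; three short drill ends, up to 20 mm high, stand at 14, 28 and 40 mm towards -y
- mallet: rawhide mallet with a wooden handle lying behind the jig, 188 mm long, a bystander; origin at the middle of its underside
- calipers: steel sliding calipers, 224 mm long, lying on the right of the stand, a bystander; origin at the middle of its underside
- rouge_bar: red bar of polishing rouge, 44 x 66 x 24 mm, lying near the left front of the bench, a bystander; origin at the centre of its underside

How it is judged (in metres and radians):
On the way, in this order (a step that is already met when the one before it is completed fails the run):
1. the template lies home in the corner, its hole over the base bore within 2 mm and square to the fences, the pin still away from it (x of template_hole in the frame of jig_hole between -0.002 and 0.002 m and y of template_hole in the frame of jig_hole between -0.002 and 0.002 m and angle between the x axis of template_hole and the x axis of jig_hole, either way round below 0.05 rad and horizontal distance between pin_shoulder and jig_hole above 0.03 m), for 0.2 s.
2. the pin has passed through all three plates into the base's bore, its shoulder down on the template (horizontal distance between pin_shoulder and jig_hole below 0.002 m and z of pin_shoulder in the frame of jig_hole between 0.0245 and 0.0275 m), for 0.2 s.
At the end, for the whole second after the job is handed in: The pin stands upright (3 degrees) through all three plates in the base's bore, within 2 mm of its axis, the shoulder 26 mm above the base's top within 1.5 mm; the template lies flat on the blanks, within 2 mm of the bore's axis and square to the fences within 3 degrees (all of step 2 and angle between pin_shoulder's own z axis and vertical below 0.06 rad and horizontal distance between template_hole and jig_hole below 0.002 m and angle between the x axis of template_hole and the x axis of jig_hole, either way round below 0.05 rad and z of template_hole in the frame of jig_hole between 0.0245 and 0.0275 m); the robot touches nothing.
It fails at once if the jig is pressed or struck with more than 55 N (contact force between jig and anything else above 55 N).
It fails at once if the mallet, the calipers or the rouge bar is moved by more than 20 mm (distance of any of mallet, calipers, rouge_bar from where it was at the start of the episode above 0.02 m).
It also fails if it takes over 72 s, if anything falls off the work surface, if the arm or the gripper's body presses on something with over 40 N, if the wrist force passes 120 N, or if a joint passes its speed limit or range.

### The arm

A 7-joint arm with a two-finger parallel gripper is mounted at the origin on a cart in front of the work surface, level with it; the furniture and walls round the work are solid. World frame = base frame: x ahead of the robot, y to its left, z up, the work surface at z = 0. Lengths are in m, angles in degrees, forces in N, time in s.
With the tool pointing down it reaches from about 0.35 to 0.775 m from the base axis. Payload 3.1 kg.
Tool frame: the origin (TCP) lies at the centre of the arm's flange, where the gripper is bolted on; the fingertips stand 173 mm ahead of it and the grasp point (between the pads) lies 155 mm ahead of it; z points along the fingers, y is the line along which they close (so a half turn about z gives the same grasp; the last joint's range is limited). The gripper opens to 85 mm and grips with 20 to 120 N. Pads are 22 mm wide; open, the fingers measure 114 mm over their backs; the gripper's body (76 mm by 85 mm) begins 54 mm behind the grasp point. The pads swing forward as they close: fully open they stand 13 mm farther back than shut.
Start: joints at [-71.488, 17.813, 0.802, 86.603, -0.252, 75.585, -1.558], TCP at [0.196, 0.514, 0.405] pointing down, gripper open.
Joint ranges: [-154.91, 154.91], [-16.99, 109.72], [-72.82, 74.43], [7.12, 147.25], [-82.49, 262.49], [11.32, 116.49], [-174.64, 174.64]. Speed limits (degrees/s): [159.86, 159.86, 180, 180, 180, 180, 180].

### API

Orientations are given as [roll, pitch, yaw] about the fixed x, y, z axes, in that order (R = Rz(yaw) Ry(pitch) Rx(roll)).
In Python, from cell import get_obs, eyes, r gives the robot as it stands.
- The arm moves only by the tool jog_arm, never from a script. Its argument "series" is a list that holds one entry, the list of rows, each a list of 5 numbers: the finger opening in cm, from 0 to 8.54, then the shift along the world's x, y, z in cm, then the turn about the world's z in rad. A call has 1 to 8 rows; each row shifts and turns the commanded pose from where the row before left it; what a row does not reach is not made up. A row lasts 1/8 s, in which the tool goes at most 62.5 mm and 10.7 degrees, less where a joint would pass 70% of its speed; a pose out of reach is approached as far as the arm can. A call is refused whole if a number of a shift passes 6.25 or a number of a turn 0.188, either way. A call with a gripper value outside its range is refused whole. The fingers move at their own pace and stop on an object; "newtons" is the grip in N (left out, the last holds). Time passes only in rows, so rows that do not move let the fingers close. It gives the time, the measured TCP pose, the force, the opening and the grip force at its end, in the units of the state.
- get_obs(): the state, without advancing time (a new reading comes with each control period).
- eyes.get_image(name): name is "scene" or "top" or "wrist"; returns a dict with "img" (480x640x3 uint8, blue, green, red), "fx", "fy", "cx", "cy" (pixels), "extrinsics" (4x4, takes a point from camera to world coordinates); the wrist camera has in their place "tool_from_camera" (4x4, takes a point from camera to tool coordinates, whose origin is the TCP and whose axes are the flange's). Camera axes: x right, y up, looking along -z (the intrinsics and any distortion apply to the point x, -y, -z); pixel columns grow to the right and rows downward; lengths in m; the calibration is good to about 2 mm. A picture is of the moment at which its call begins: read the wrist's pose just before it. There is no depth.
- r.close_job(): hands the job in; it is judged then, once.
The state is a dict: "time": time; "joint_pos": joint angles; "joint_velocities": joint speeds; "tau": joint torques, N m; "eef_pos": TCP position; "tcp_rot": TCP orientation; "force": force on the tool from outside, world axes, zero at the start; "wrist_torque": the same for the moment, N m; "opening": finger opening in m; "grasp_force": force on a finger pad.
Only numpy, scipy, OpenCV 4.12 (cv2) and the standard library are available. Lean on these libraries where they do the work, as an engineer would, in place of code of your own. Each camera call takes 0.05 s, during which the arm holds its last target. There are 200 camera calls.

## Working session

There is one attempt and no reset: what is moved stays moved. The work goes in short steps, Python scripts to look and compute and a tool call to move; the robot and the scene stay as the last step left them, time stands still between calls to the robot, and variables do not carry over. Pictures are saved under pics/ and viewed, at most 10 in all, crops included, and the job is handed in when it is done.

Besides the shell and the picture viewer there is one more tool, called by a JSON object that holds its "method" and its "body", one argument or row to a line. jog_arm: Moves the arm, as the interface text tells. Its arguments: {"type":"object","properties":{"series":{"type":"array"},"newtons":{"type":"number"}},"required":["series"]}

```bash
mkdir -p pics; cat > h.py <<'E'
import numpy as np,cv2
from cell import get_obs,eyes,r
from scipy.spatial.transform import Rotation as R
def shot(name,fn=None):
    o=get_obs(); d=eyes.get_image(name)
    if 'extrinsics' in d: T=np.array(d['extrinsics'])
    else:
        W=np.eye(4); W[:3,:3]=R.from_euler('xyz',o['tcp_rot'],degrees=True).as_matrix(); W[:3,3]=o['eef_pos']
        T=W@np.array(d['tool_from_camera'])
    d['T']=T
    if fn: cv2.imwrite('pics/'+fn,d['img'])
    return d
def ray(d,u,v):
    k=np.array([(u-d['cx'])/d['fx'],-(v-d['cy'])/d['fy'],-1.]); return d['T'][:3,3],d['T'][:3,:3]@k
def onz(d,u,v,z):
    c,k=ray(d,u,v); return c+k*(z-c[2])/k[2]
def proj(d,p):
    q=np.linalg.inv(d['T'])@np.append(p,1); return d['cx']+d['fx']*q[0]/-q[2], d['cy']-d['fy']*q[1]/-q[2]
E
python3 - <<'E'
from h import *
o=get_obs(); print(o)
for n in('top','scene'):
    d=shot(n,n+'.png'); print(n,{k:v for k,v in d.items() if k not in('img','T')})
E
```

```text
{'time': 0.0, 'joint_pos': array([-71.48801494,  17.86220911,   0.80216826,  86.69359581,
        -0.25174371,  75.58417508,  -1.55761736]), 'joint_velocities': array([ 0.07236415, -0.10442944, -0.00875343,  0.01056024,  0.00227774,
        0.15901858, -0.09186854]), 'tau': array([ 1.36920257e-04, -3.79912841e+01,  1.45991100e-01, -2.30592781e+01,
        1.21740036e-02,  1.35422935e-02, -1.49606322e-06]), 'eef_pos': array([0.19607926, 0.51351317, 0.40359208]), 'tcp_rot': array([-1.79861912e+02,  6.13121777e-03,  1.59103634e+02]), 'force': array([-0.80715095,  0.32536342,  0.16588849]), 'wrist_torque': array([ 0.02088989, -0.00766736, -0.01833739]), 'grasp_force': 0.0, 'opening': 0.08485335554430398}
top {'fx': 598.5849185371602, 'fy': 598.5849185371602, 'cx': 320.29312527388987, 'cy': 254.31848411825482, 'extrinsics': array([[-0.0160374 ,  0.99518514, -0.096692  ,  0.39779568],
       [-0.99955531, -0.01838858, -0.02347429,  0.03643781],
       [-0.02513929,  0.09627254,  0.99503749,  1.36537009],
       [ 0.        ,  0.        ,  0.        ,  1.        ]])}
scene {'fx': 618.226781848993, 'fy': 618.226781848993, 'cx': 314.1446382017179, 'cy': 241.58373478959976, 'extrinsics': array([[ 0.77665362,  0.4277898 , -0.46239057, -0.03780447],
       [-0.62964359,  0.50514323, -0.59023663, -0.64293591],
       [-0.01892374,  0.74955067,  0.66167642,  0.86359087],
       [ 0.        ,  0.        ,  0.        ,  1.        ]])}
```

View pics/top.png

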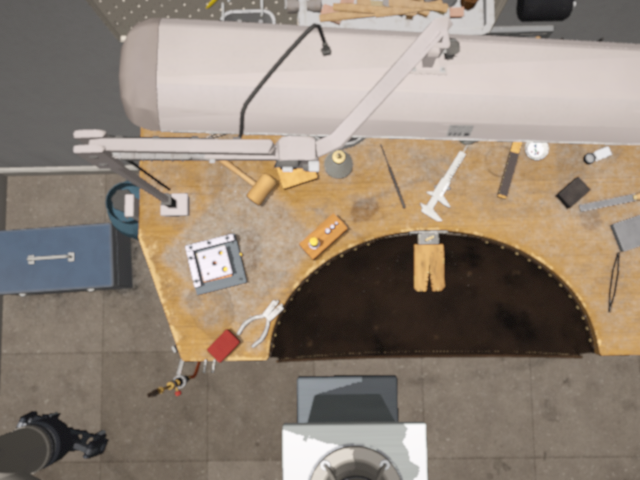

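View pics/scene.png

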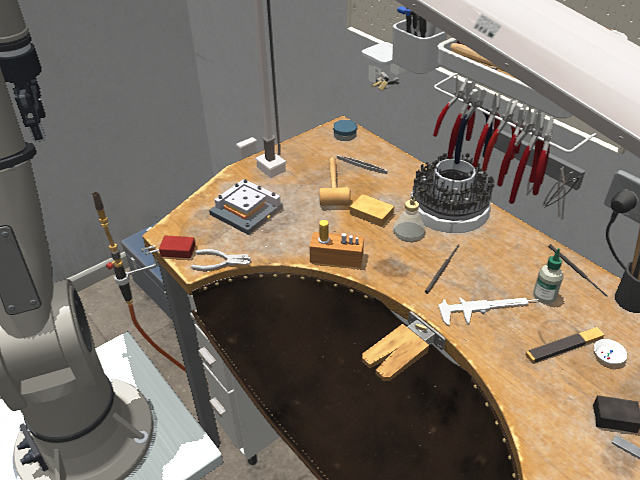

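Top view: jig at about (216,262) with its fences up and left (world +x, +y); pin handle at about (314,241) at the stand's left end; rouge bar at (223,345). Scene view: pin at (323,232), drill ends at (345-358,240).

```bash
python3 - <<'E'
from h import *
d=shot('top')
for n,u,v,z in(('jig',216,262,.03),('pin',314,241,.06),('stand',325,237,.044),('rouge',223,345,.02),('malletH',263,190,.02),('pliers',265,320,.01)): print(n,onz(d,u,v,z).round(3))
print(eyes.get_image('wrist')['tool_from_camera'], get_obs()['time'])
i=d['img']
cv2.imwrite('pics/topc.png',cv2.resize(i[200:320,160:370],None,fx=3.8,fy=3.8,interpolation=cv2.INTER_CUBIC))
E
```

```text
jig [0.515 0.303 0.03 ]
pin [0.554 0.081 0.06 ]
stand [0.565 0.057 0.044]
rouge [0.329 0.289 0.02 ]
malletH [0.679 0.197 0.02 ]
pliers [0.383 0.196 0.01 ]
[[ 1.34070789e-04  9.58583189e-01  2.84812662e-01  7.28292259e-02]
 [ 9.99999534e-01 -4.00919239e-04  8.78625672e-04  1.78915827e-04]
 [ 9.56422674e-04  2.84812411e-01 -9.58582795e-01  3.16259117e-02]
 [ 0.00000000e+00  0.00000000e+00  0.00000000e+00  1.00000000e+00]] 0.2
```

View pics/topc.png

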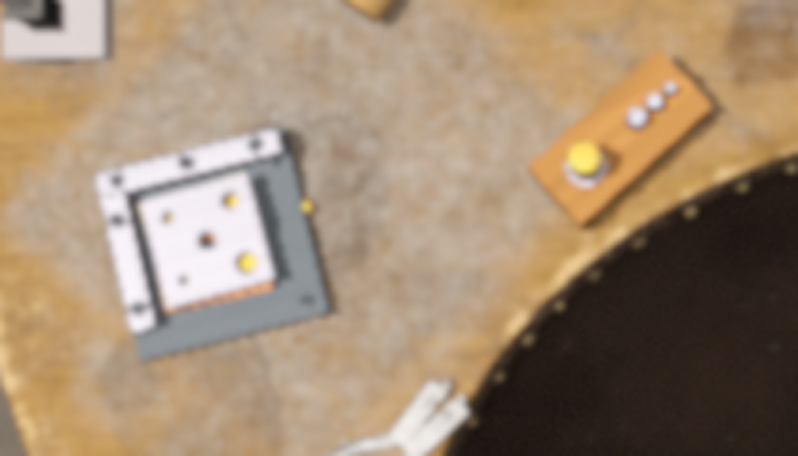

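Jig is turned about +14° with fences on the far and left sides; stand is turned the other way. Moving above the jig for a wrist view.

{"method": "jog_arm", "body": {
  "series": [
    [[4.0, 3.8, -2.6, -0.5, 0.08], [4.0, 3.8, -2.6, -0.5, 0.08], [4.0, 3.8, -2.6, -0.5, 0.08], [4.0, 3.8, -2.6, -0.5, 0.08], [4.0, 3.8, -2.6, -0.5, 0.08], [4.0, 3.8, -2.6, -0.5, 0.08], [4.0, 3.8, -2.6, -0.5, 0.08], [4.0, 3.8, -2.6, -0.5, 0.06]]
  ]
}}

```text
time: 1.2
eef_pos: [0.5012, 0.3049, 0.3643]
tcp_rot: [180.0, -0.0, -165.2]
force: [-0.9, 0.2, -0.2]
opening: 0.0397
grasp_force: 0.0
```

{"method": "jog_arm", "body": {
  "series": [
    [[4.0, 0, 0, 0, 0], [4.0, 0, 0, 0, 0]]
  ]
}}

```text
time: 1.45
eef_pos: [0.4999, 0.3061, 0.3643]
tcp_rot: [180.0, -0.1, -165.4]
force: [-0.4, 1.4, 0.4]
opening: 0.0401
grasp_force: 0.0
```

```bash
python3 - <<'E'
from h import *
d=shot('wrist','w1.png')
E
```

```text
(no output)
```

View pics/w1.png

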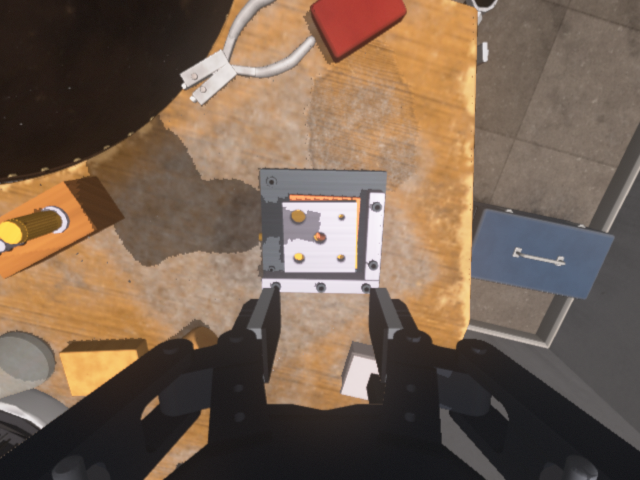

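Wrist view: jig base corners near (260,169), (386,171); fences at bottom (263-381,285) and right (374,195-293); template (282-358, 202-272) with centre hole at (320,238). Zooming in.

```bash
python3 - <<'E'
from h import *
i=cv2.imread('pics/w1.png')
cv2.imwrite('pics/w1c.png',cv2.resize(i[160:300,250:395],None,fx=4,fy=4,interpolation=cv2.INTER_CUBIC))
E
```

```text
(no output)
```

View pics/w1c.png

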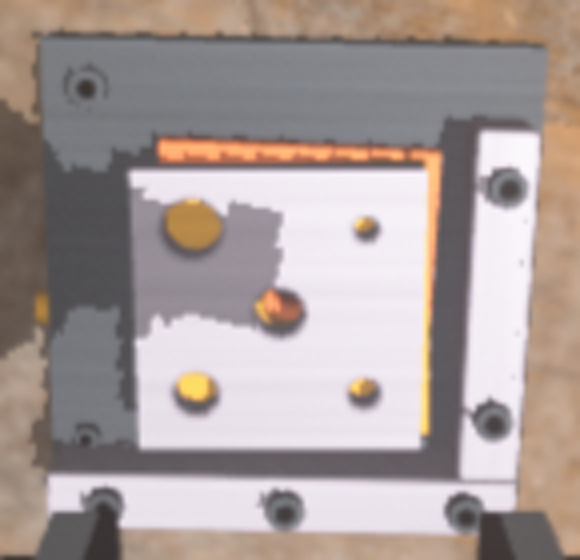

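Crop (4×): fence inner edges (48,475)-(515,480) and (478,130)-(460,478); template corners (130,170), (430,168), (422,448), (140,448); copper blank's edges show at top and right.

```bash
python3 - <<'E'
from h import *
from scipy.spatial.transform import Rotation as R
d=shot('wrist')
f=lambda u,v,z:onz(d,u/4+250,v/4+160,z)[:2]
ang=lambda v:np.degrees(np.arctan2(v[1],v[0]))
a,b=f(60,475,.036),f(460,479,.036); print('xfence',a,b,ang(b-a)-90)
c,e=f(478,130,.036),f(460,478,.036); print('yfence',c,e,ang(e-c))
g,h=f(40,40,.014),f(546,45,.014); print('base -x edge',g,h,ang(h-g)-90,np.linalg.norm(h-g))
yaw=np.radians(np.mean([ang(b-a)-90,ang(e-c),ang(h-g)-90])); x=np.array([np.cos(yaw),np.sin(yaw)]);y=np.array([-x[1],x[0]])
# origin: from fence faces (+40) and base corners (-58,+-58)
ox=np.mean([(a+b)/2@x-.04]); ox2=(g+h)/2@x+.058; oy=(c+e)/2@y-.04; oy2=(g+h)/2@y
print('yaw',np.degrees(yaw),ox,ox2,oy,oy2)
O=x*(ox+ox2)/2+y*(oy+oy2)/2; print('jig',O,'bore',O+.008*(x+y))
T=[f(*p,.04) for p in((130,170),(430,168),(422,448),(140,448))]
for p in T: print('tmpl',((p-O)@x*1e3).round(1),((p-O)@y*1e3).round(1))
p=f(280,310,.04);print('hole',(p-O)@x,(p-O)@y)
for q in((158,140),(440,152)):p=f(*q,.022 if 0 else .03);print('copper',(p-O)@x,(p-O)@y)
print('start -x push point', O+x*-.07+y*.008, get_obs()['eef_pos'])
E
```

```text
xfence [0.56286403 0.26722679] [0.54025112 0.35730716] 14.091792467045536
yfence [0.46146242 0.33781012] [0.54001099 0.3572354 ] 13.890703510812694
base -x edge [0.46956111 0.2391771 ] [0.44139423 0.35079656] 14.162757098813913 0.11511852984886192
yaw 14.048417692224048 0.5708612419303799 0.5714603878437018 0.17557897507873385 0.1756006045261017
jig [0.51145496 0.30898264] bore [0.51727375 0.31868531]
tmpl -32.6 -34.6
tmpl -33.8 29.7
tmpl 30.5 30.4
tmpl 31.2 -33.8
hole -0.001795289240044384 -0.0022241482334703793
copper -0.037591711468610366 -0.029524599075605888
copper -0.03565862778860672 0.032742201450962606
start -x push point [0.44160666 0.29975145] [0.49902391 0.30724588 0.36470969]
```

{"method": "jog_arm", "body": {
  "series": [
    [[0, -2.4, -0.5, -2.0, -0.01], [0, -2.4, -0.5, -2.0, 0], [0, 0, 0, -4.0, 0], [0, 0, 0, -4.0, 0], [0, 0, 0, -3.0, 0], [0, 0, 0, 0, 0], [0, 0, 0, 0, 0]]
  ]
}}

```text
time: 2.42
eef_pos: [0.4523, 0.2969, 0.2161]
tcp_rot: [179.9, 0.1, -165.9]
force: [-0.3, -0.4, 0.8]
opening: 0.0002
grasp_force: 0.0
```

{"method": "jog_arm", "body": {
  "series": [
    [[0, 0, 0, -1.5, 0], [0, 0, 0, -0.5, 0], [0, 0, 0, 0, 0]]
  ]
}}

```text
time: 2.8
eef_pos: [0.452, 0.2956, 0.1943]
tcp_rot: [-180.0, -0.1, -166.0]
force: [0.0, 0.3, -0.2]
opening: 0.0001
grasp_force: 0.0
```

{"method": "jog_arm", "body": {
  "series": [
    [[0, 0, 0, -0.4, 0], [0, 0, 0, 0, 0], [0, 0.29, 0.07, 0, 0], [0, 0.29, 0.07, 0, 0], [0, 0.29, 0.07, 0, 0], [0, 0.29, 0.07, 0, 0], [0, 0, 0, 0, 0]]
  ]
}}

```text
time: 3.68
eef_pos: [0.4641, 0.2986, 0.1907]
tcp_rot: [180.0, 0.0, -166.0]
force: [-0.7, 0.5, -0.5]
opening: -0.0
grasp_force: 0.0
```

{"method": "jog_arm", "body": {
  "series": [
    [[0, 0.19, 0.05, 0, 0], [0, 0.19, 0.05, 0, 0], [0, 0.19, 0.05, 0, 0], [0, 0, 0, 0, 0]]
  ]
}}

```text
time: 4.18
eef_pos: [0.4696, 0.3001, 0.1906]
tcp_rot: [-180.0, -0.0, -165.9]
force: [-0.2, -0.4, 0.4]
opening: -0.0001
grasp_force: 0.2
```

{"method": "jog_arm", "body": {
  "series": [
    [[0, 0.19, 0.05, 0, 0], [0, 0.19, 0.05, 0, 0], [0, 0, 0, 0, 0]]
  ]
}}

```text
time: 4.55
eef_pos: [0.4734, 0.3012, 0.1906]
tcp_rot: [180.0, 0.0, -165.9]
force: [-0.2, 0.1, -1.4]
opening: 0.0003
grasp_force: 0.3
```

{"method": "jog_arm", "body": {
  "series": [
    [[0, 0.1, 0.02, 0, 0], [0, 0.1, 0.03, 0, 0], [0, 0, 0, 0, 0]]
  ]
}}

```text
time: 4.92
eef_pos: [0.4753, 0.3017, 0.1907]
tcp_rot: [180.0, 0.0, -165.9]
force: [-0.9, 0.3, -0.9]
opening: -0.0005
grasp_force: 0.5
```

{"method": "jog_arm", "body": {
  "series": [
    [[0, 0.1, 0.02, 0, 0], [0, 0, 0, 0, 0]]
  ]
}}

```text
time: 5.18
eef_pos: [0.4763, 0.3018, 0.1907]
tcp_rot: [-180.0, -0.0, -165.9]
force: [0.9, -0.6, -0.6]
opening: 0.0002
grasp_force: 0.6
```

{"method": "jog_arm", "body": {
  "series": [
    [[0, 0.1, 0.03, 0, 0], [0, 0, 0, 0, 0]]
  ]
}}

```text
time: 5.42
eef_pos: [0.4771, 0.302, 0.1906]
tcp_rot: [-180.0, -0.0, -165.9]
force: [-2.6, -0.6, 0.2]
opening: -0.0003
grasp_force: 1.2
```

{"method": "jog_arm", "body": {
  "series": [
    [[0, 0.05, 0.01, 0, 0], [0, 0, 0, 0, 0]]
  ]
}}

```text
time: 5.68
eef_pos: [0.4775, 0.302, 0.1906]
tcp_rot: [-180.0, -0.1, -165.9]
force: [-3.0, -0.8, 1.0]
opening: -0.0001
grasp_force: 1.6
```

{"method": "jog_arm", "body": {
  "series": [
    [[0, 0.05, 0.01, 0, 0], [0, 0, 0, 0, 0]]
  ]
}}

```text
time: 5.92
eef_pos: [0.4779, 0.302, 0.1905]
tcp_rot: [-180.0, -0.1, -165.9]
force: [-4.1, -2.3, 1.8]
opening: 0.0001
grasp_force: 2.2
```

{"method": "jog_arm", "body": {
  "series": [
    [[0, 0.05, 0.02, 0, 0], [0, 0, 0, 0, 0]]
  ]
}}

```text
time: 6.18
eef_pos: [0.4781, 0.3022, 0.1904]
tcp_rot: [-180.0, -0.1, -166.0]
force: [-4.4, -3.3, 2.4]
opening: 0.0001
grasp_force: 2.7
```

{"method": "jog_arm", "body": {
  "series": [
    [[0, 0.1, 0.02, 0, 0], [0, 0.05, 0.02, 0, 0], [0, 0, 0, 0, 0], [0, 0, 0, 0, 0]]
  ]
}}

```text
time: 6.68
eef_pos: [0.4786, 0.3025, 0.1901]
tcp_rot: [-179.9, -0.3, -165.9]
force: [-8.0, -3.1, 3.2]
opening: -0.0003
grasp_force: 3.8
```

{"method": "jog_arm", "body": {
  "series": [
    [[0, -1.0, -0.25, 0, 0], [0, -1.0, -0.25, 2.0, 0.18], [0, 0, 0, 4.0, 0.18], [0, 1.9, -1.2, 0, 0.18], [0, 1.9, -1.2, 0, 0.18], [0, 1.9, -1.2, 0, 0.18], [0, 1.8, -1.1, 0, 0.18], [0, 0, 0, 0, 0.18]]
  ]
}}

```text
time: 7.68
eef_pos: [0.5384, 0.249, 0.2515]
tcp_rot: [-179.6, 0.1, -93.7]
force: [1.5, -0.2, -0.7]
opening: 0.0003
grasp_force: 0.0
```

{"method": "jog_arm", "body": {
  "series": [
    [[0, 0, 0, 0, 0.18], [0, 0, 0, 0, 0.131], [0, 0, 0, 0, 0], [0, 0, 0, 0, 0]]
  ]
}}

```text
time: 8.18
eef_pos: [0.5358, 0.251, 0.2511]
tcp_rot: [-179.9, 0.0, -76.1]
force: [-0.4, 0.6, -0.2]
opening: -0.0003
grasp_force: 0.0
```

```bash
cat > j.py <<'E'
from h import *
y=np.radians(14.05);O=np.array([.51145,.30898]);X=np.array([np.cos(y),np.sin(y)]);Y=np.array([-X[1],X[0]])
def J(p): return ((np.array(p)[:2]-O)@X*1e3).round(1),((np.array(p)[:2]-O)@Y*1e3).round(1)
E
python3 - <<'E'
from j import *
o=get_obs();print(J(o['eef_pos']),o['joint_pos'].round(0))
E
```

```text
(np.float64(9.5), np.float64(-62.2)) [-17.  31. -14.  91.   9.  59. 160.]
```

{"method": "jog_arm", "body": {
  "series": [
    [[0, 0, 0, -3.0, 0], [0, 0, 0, -2.4, 0], [0, 0, 0, -0.6, 0], [0, 0, 0, 0, 0], [0, -0.07, 0.29, 0, 0], [0, -0.07, 0.29, 0, 0], [0, -0.07, 0.29, 0, 0], [0, 0, 0, 0, 0]]
  ]
}}

```text
time: 9.18
eef_pos: [0.533, 0.2602, 0.191]
tcp_rot: [-180.0, 0.0, -75.9]
force: [-0.5, -0.1, -0.9]
opening: 0.0001
grasp_force: 0.0
```

{"method": "jog_arm", "body": {
  "series": [
    [[0, -0.05, 0.19, 0, 0], [0, -0.05, 0.19, 0, 0], [0, -0.05, 0.19, 0, 0], [0, -0.05, 0.19, 0, 0], [0, -0.05, 0.19, 0, 0], [0, 0, 0, 0, 0]]
  ]
}}

```text
time: 9.93
eef_pos: [0.5307, 0.2693, 0.1907]
tcp_rot: [-180.0, 0.0, -75.9]
force: [0.1, -1.0, -0.5]
opening: 0.0
grasp_force: 0.1
```

{"method": "jog_arm", "body": {
  "series": [
    [[0, -0.05, 0.19, 0, 0], [0, -0.05, 0.19, 0, 0], [0, 0, 0, 0, 0]]
  ]
}}

```text
time: 10.3
eef_pos: [0.5295, 0.2733, 0.1907]
tcp_rot: [180.0, 0.0, -75.9]
force: [-0.0, -0.2, 0.3]
opening: -0.0003
grasp_force: 0.1
```

```bash
python3 - <<'E'
from j import *
o=get_obs();print(J(o['eef_pos']))
E
```

```text
(np.float64(8.9), np.float64(-39.0))
```

{"method": "jog_arm", "body": {
  "series": [
    [[0, -0.03, 0.1, 0, 0], [0, -0.02, 0.1, 0, 0], [0, -0.03, 0.1, 0, 0], [0, 0, 0, 0, 0]]
  ]
}}

```text
time: 10.8
eef_pos: [0.529, 0.2753, 0.1906]
tcp_rot: [180.0, -0.1, -76.0]
force: [-0.2, -2.0, 1.7]
opening: -0.0001
grasp_force: 1.2
```

{"method": "jog_arm", "body": {
  "series": [
    [[0, -0.02, 0.1, 0, 0], [0, 0, 0, 0, 0]]
  ]
}}

```text
time: 11.05
eef_pos: [0.529, 0.2756, 0.1906]
tcp_rot: [180.0, -0.1, -76.0]
force: [-0.4, -4.6, 2.1]
opening: -0.0002
grasp_force: 2.6
```

{"method": "jog_arm", "body": {
  "series": [
    [[0, -0.02, 0.1, 0, 0], [0, 0, 0, 0, 0]]
  ]
}}

```text
time: 11.3
eef_pos: [0.529, 0.2759, 0.1906]
tcp_rot: [179.9, -0.2, -76.0]
force: [-0.1, -7.4, 2.5]
opening: 0.0003
grasp_force: 3.2
```

{"method": "jog_arm", "body": {
  "series": [
    [[0, -0.03, 0.1, 0, 0], [0, 0, 0, 0, 0]]
  ]
}}

```text
time: 11.55
eef_pos: [0.529, 0.2762, 0.1906]
tcp_rot: [179.9, -0.3, -76.1]
force: [-0.0, -6.9, 3.0]
opening: 0.0001
grasp_force: 3.8
```

{"method": "jog_arm", "body": {
  "series": [
    [[0, 0.3, -1.2, 0, 0], [0, 0.2, -0.8, 1.0, 0], [0, 0, 0, 5.0, 0], [0, 0, 0, 5.0, 0], [0, 0, 0, 0, 0], [0, 0, 0, 0, 0]]
  ]
}}

```text
time: 12.3
eef_pos: [0.5328, 0.2593, 0.301]
tcp_rot: [-180.0, 0.1, -75.9]
force: [-0.3, 0.3, -1.2]
opening: -0.0002
grasp_force: 0.0
```

```bash
python3 - <<'E'
from j import *
d=shot('wrist','w2.png')
p=proj(d,np.append(O,.03));print(p,J(get_obs()['eef_pos']))
u,v=int(p[0]),int(p[1]);a,b=max(0,u-110),max(0,v-85);print(a,b)
cv2.imwrite('pics/w2c.png',cv2.resize(d['img'][b:b+190,a:a+220],None,fx=3.1,fy=3.1,interpolation=cv2.INTER_CUBIC))
import pickle;pickle.dump({k:d[k] for k in('fx','fy','cx','cy','T')},open('w2.pkl','wb'))
E
```

```text
(np.float64(335.280232338658), np.float64(308.8597430924241)) (np.float64(8.4), np.float64(-53.7))
225 223
```

View pics/w2c.png

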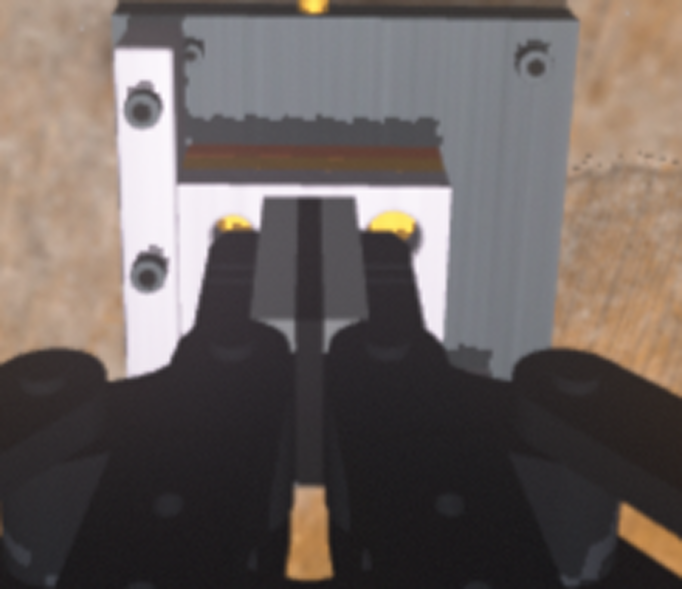

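The plates' near faces are aligned in one plane, and the pack's left edge sits against the +x fence; the +y side is hidden by the fingers. Measuring its near edge against the base edge.

```bash
python3 - <<'E'
from j import *
import pickle;d=pickle.load(open('w2.pkl','rb'))
for n,u,v,z in(('base',118,16,.014),('base',577,18,.014),('tm',178,184,.04),('tm',450,186,.04),('copper foot/bottom',186,147,.014),('bot',440,149,.014),('fence',176,100,.036),('fence',181,290,.036),('tml',182,300,.04)):
    print(n,J(onz(d,u/3.1+225,v/3.1+223,z)))
E
```

```text
base (np.float64(55.3), np.float64(-59.9))
base (np.float64(-57.9), np.float64(-59.5))
tm (np.float64(38.6), np.float64(-26.4))
tm (np.float64(-24.6), np.float64(-25.9))
copper foot/bottom (np.float64(39.6), np.float64(-25.3))
bot (np.float64(-25.4), np.float64(-24.9))
fence (np.float64(38.9), np.float64(-45.6))
fence (np.float64(39.4), np.float64(3.3))
tml (np.float64(38.7), np.float64(3.8))
```

Corrected by the base edge, the template is flush (near edge at -24.4 mm, left edge on the fence). Rotating away and taking an unobstructed confirmation of the holes.

{"method": "jog_arm", "body": {
  "series": [
    [[4.0, -0.4, 0.6, 0.8, -0.18], [4.0, -0.4, 0.6, 0.8, -0.18], [4.0, -0.4, 0.6, 0.8, -0.18], [4.0, -0.4, 0.6, 0.8, -0.18], [4.0, -0.4, 0.6, 0.8, -0.18], [4.0, -0.4, 0.6, 0.8, -0.18], [4.0, -0.4, 0.5, 0.7, -0.18], [4.0, -0.4, 0.5, 0.5, -0.18]]
  ]
}}

```text
time: 13.35
eef_pos: [0.5006, 0.3051, 0.3589]
tcp_rot: [-180.0, -0.2, -158.8]
force: [-0.2, 0.4, -0.2]
opening: 0.0401
grasp_force: 0.0
```

{"method": "jog_arm", "body": {
  "series": [
    [[4.0, 0, 0, 0, -0.18], [4.0, 0, 0, 0, -0.18], [4.0, 0, 0, 0, -0.18], [4.0, 0, 0, 0, -0.18], [4.0, 0, 0, 0, -0.18], [4.0, 0, 0, 0, 0], [4.0, 0, 0, 0, 0]]
  ]
}}

```text
time: 14.22
eef_pos: [0.5009, 0.305, 0.3597]
tcp_rot: [-179.9, -0.1, 150.1]
force: [-0.5, -0.5, -0.6]
opening: 0.04
grasp_force: 0.0
```

```bash
python3 - <<'E'
from j import *
import pickle
d=shot('wrist','w3.png');pickle.dump({k:d[k] for k in('fx','fy','cx','cy','T')},open('w3.pkl','wb'))
u,v=[int(t) for t in proj(d,np.append(O,.03))];a,b=max(0,u-85),max(0,v-85);print(u,v,a,b,J(get_obs()['eef_pos']),get_obs()['tcp_rot'])
c=cv2.resize(d['img'][b:b+170,a:a+170],None,fx=3.5,fy=3.5,interpolation=cv2.INTER_CUBIC)
cv2.imwrite('pics/w3c.png',c)
E
```

```text
334 232 249 147 (np.float64(-11.1), np.float64(-1.4)) [-1.79935552e+02 -4.07997126e-02  1.50113715e+02]
```

View pics/w3c.png

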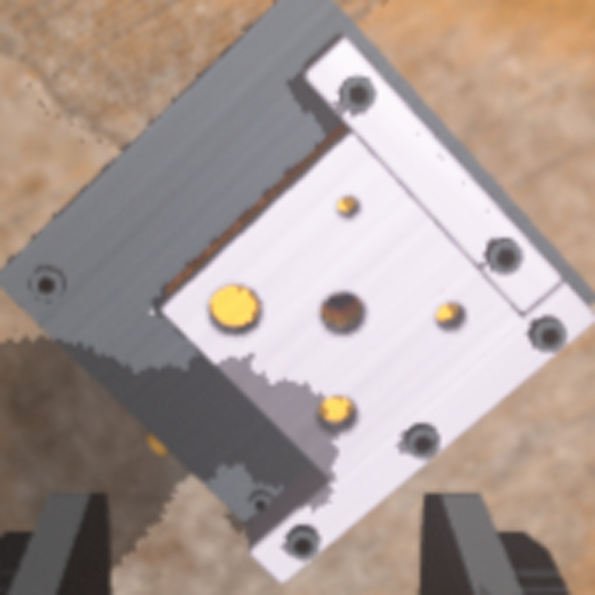

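The template now sits flush in the fence corner (523,313), its hole at (342,313). Now measuring the hole, and moving on to the pin.

```bash
python3 - <<'E'
from j import *
import pickle;d=pickle.load(open('w3.pkl','rb'))
for n,u,v,z in(('hole',342,313,.04),('corner',523,313,.036),('t-x-y',162,305,.04),('t-x+y',352,130,.04),('t+x-y',330,478,.04),('base-x-y?',2,272,.014)):
    p=onz(d,u/3.5+249,v/3.5+147,z);print(n,J(p),p.round(4))
for q in((7.6,6.5),(8,8)):print(O+(X*q[0]+Y*q[1])/1e3)
E
```

```text
hole (np.float64(7.7), np.float64(6.6)) [0.5173 0.3172 0.04  ]
corner (np.float64(40.2), np.float64(38.8)) [0.541  0.3563 0.036 ]
t-x-y (np.float64(-24.7), np.float64(-24.2)) [0.4934 0.2795 0.04  ]
t-x+y (np.float64(-23.8), np.float64(38.9)) [0.4789 0.341  0.04  ]
t+x-y (np.float64(38.0), np.float64(-25.8)) [0.5546 0.2932 0.04  ]
base-x-y? (np.float64(-57.3), np.float64(-55.2)) [0.4692 0.2415 0.014 ]
[0.51724464 0.31713059]
[0.51726853 0.31868282]
```

{"method": "jog_arm", "body": {
  "series": [
    [[4.0, 0.6, -2.8, 0, 0], [4.0, 0.6, -2.8, 0, 0], [4.0, 0.6, -2.8, 0, 0], [4.0, 0.6, -2.8, 0, 0], [4.0, 0.6, -2.8, 0, 0], [4.0, 0.6, -2.8, 0, 0], [4.0, 0.6, -2.8, 0, 0], [4.0, 0.6, -2.8, 0, 0]]
  ]
}}

```text
time: 15.28
eef_pos: [0.5481, 0.0814, 0.3597]
tcp_rot: [-180.0, -0.2, 150.2]
force: [-0.7, 0.7, -0.8]
opening: 0.0401
grasp_force: 0.0
```

{"method": "jog_arm", "body": {
  "series": [
    [[4.0, 0, 0, 0, 0], [4.0, 0, 0, 0, 0], [4.0, 0, 0, 0, 0]]
  ]
}}

```text
time: 15.65
eef_pos: [0.5491, 0.0827, 0.3608]
tcp_rot: [179.9, -0.0, 150.2]
force: [0.4, 0.0, 0.3]
opening: 0.0403
grasp_force: 0.0
```

```bash
python3 - <<'E'
from j import *
import pickle
d=shot('wrist','w4.png');pickle.dump({k:d[k] for k in('fx','fy','cx','cy','T')},open('w4.pkl','wb'))
u,v=[int(t) for t in proj(d,[.554,.081,.07])];a,b=max(0,u-100),max(0,v-85);print(u,v,a,b,get_obs()['eef_pos'])
cv2.imwrite('pics/w4c.png',cv2.resize(d['img'][b:b+170,a:a+200],None,fx=3,fy=3,interpolation=cv2.INTER_CUBIC))
E
```

```text
325 242 225 157 [0.54908854 0.0824534  0.3607514 ]
```

View pics/w4c.png

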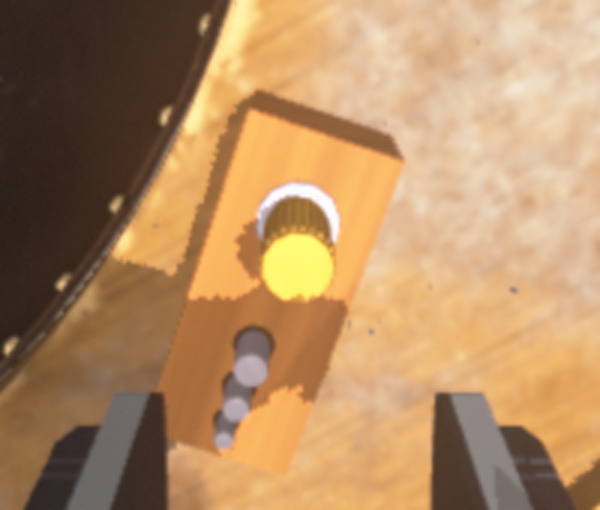

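Pin handle top centred at crop (297,266), shoulder ring centred about (299,223); drill ends at (250,368), (235,408), (224,440), clear of the closing line.

```bash
python3 - <<'E'
from j import *
import pickle;d=pickle.load(open('w4.pkl','rb'))
for n,u,v,z in(('top',297,266,.09),('sh',299,223,.048)):
    print(n,onz(d,u/3+225,v/3+157,z))
E
```

```text
top [0.55035926 0.08186592 0.09      ]
sh [0.55096496 0.08212725 0.048     ]
```

{"method": "jog_arm", "body": {
  "series": [
    [[4.0, 0.15, -0.05, -4.0, 0], [4.0, 0, 0, -4.0, 0], [4.0, 0, 0, -3.5, 0], [4.0, 0, 0, -2.0, 0], [4.0, 0, 0, 0, 0]]
  ]
}}

```text
time: 16.32
eef_pos: [0.5497, 0.0813, 0.224]
tcp_rot: [-179.9, -0.2, 150.1]
force: [0.6, 0.2, 0.6]
opening: 0.0402
grasp_force: 0.0
```

{"method": "jog_arm", "body": {
  "series": [
    [[3.0, 0, 0, 0, 0], [2.4, 0, 0, 0, 0], [2.0, 0, 0, 0, 0], [1.6, 0, 0, 0, 0], [1.4, 0, 0, 0, 0], [1.2, 0, 0, 0, 0]]
  ],
  "newtons": 60
}}

```text
time: 17.08
eef_pos: [0.5511, 0.0805, 0.2267]
tcp_rot: [179.9, 0.1, 150.0]
force: [0.3, 1.3, 5.7]
opening: 0.0163
grasp_force: 58.3
```

{"method": "jog_arm", "body": {
  "series": [
    [[1.2, 0, 0, 0.5, 0], [1.2, 0, 0, 1.0, 0], [1.2, 0, 0, 1.5, 0], [1.2, 0, 0, 2.0, 0], [1.2, 0, 0, 2.0, 0], [1.2, 0, 0, 1.5, 0], [1.2, 0, 0, 0, 0], [1.2, 0, 0, 0, 0]]
  ]
}}

```text
time: 18.08
eef_pos: [0.5503, 0.0804, 0.3101]
tcp_rot: [-179.9, -0.1, 150.0]
force: [-0.4, -0.4, -0.7]
opening: 0.0163
grasp_force: 58.6
```

```bash
python3 - <<'E'
from j import *
o=get_obs();print(o['eef_pos'],o['tcp_rot'],o['force'],o['wrist_torque'])
d=shot('wrist');s=shot('scene')
u,v=[int(t) for t in proj(s,[.55,.08,.13])]
a=cv2.resize(s['img'][v-55:v+75,u-50:u+50],(390,507),interpolation=cv2.INTER_CUBIC)
b=cv2.resize(d['img'][200:480,210:430],(398,507))
cv2.imwrite('pics/w5.png',np.hstack([a,b]))
E
```

```text
[0.55029315 0.08040265 0.31012369] [-1.79949526e+02 -6.28060949e-02  1.49992107e+02] [-0.3742957  -0.35359585 -0.72934391] [0.0099127  0.00761826 0.00066134]
```

View pics/w5.png

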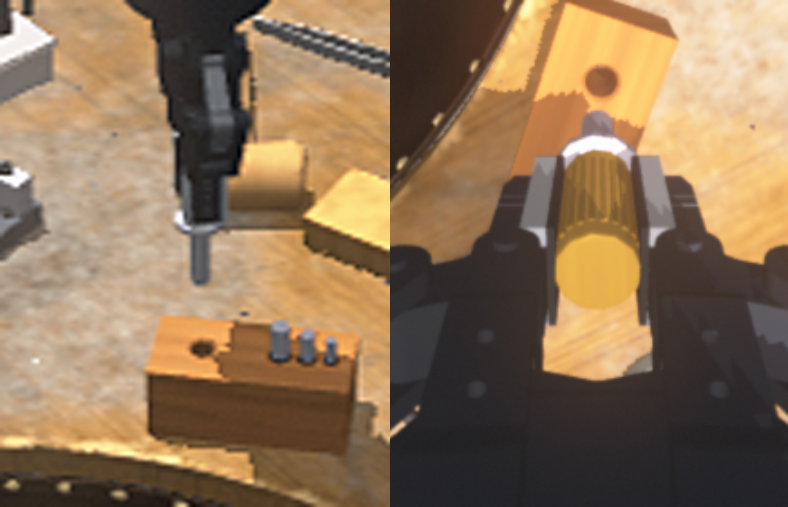

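Pin is lifted, clear of the stand and hanging upright in the fingers (handle top at wrist pixel (325,347), shank end near (325,264)).

```bash
python3 - <<'E'
from h import *
d=eyes.get_image('wrist');M=np.array(d['tool_from_camera'])
hsv=cv2.cvtColor(d['img'],cv2.COLOR_BGR2HSV)
def tz(u,v,z):
    k=M[:3,:3]@np.array([(u-d['cx'])/d['fx'],-(v-d['cy'])/d['fy'],-1]);c=M[:3,3];return (c+k*(z-c[2])/k[2]).round(4)
print(tz(325,347,.137), tz(325,269,.219))
# tool-frame prediction of shoulder top front edge
print(tz((598-390)*220/398+210,140*280/507+200,.179))
# handle width rows
E
```

```text
[0.0028 0.0003 0.137 ] [0.0003 0.0004 0.219 ]
[0.0117 0.0003 0.179 ]
```

{"method": "jog_arm", "body": {
  "series": [
    [[1.2, -0.41, 1.5, 0, 0], [1.2, -0.41, 3.4, 0, 0], [1.2, -0.41, 4.0, 0, 0], [1.2, -0.41, 4.0, 0, 0], [1.2, -0.41, 4.0, 0, 0], [1.2, -0.41, 3.5, 0, 0], [1.2, -0.41, 2.2, 0, 0], [1.2, -0.4, 1.0, 0, 0]]
  ]
}}

```text
time: 19.23
eef_pos: [0.517, 0.3182, 0.3103]
tcp_rot: [-180.0, -0.0, 150.1]
force: [1.4, -1.1, -0.0]
opening: 0.0162
grasp_force: 58.6
```

{"method": "jog_arm", "body": {
  "series": [
    [[1.2, 0, 0, -1.5, 0], [1.2, 0, 0, -1.5, 0], [1.2, 0, 0, 0, 0], [1.2, 0, 0, 0, 0], [1.2, 0, 0, 0, 0]]
  ]
}}

```text
time: 19.85
eef_pos: [0.5184, 0.3162, 0.2813]
tcp_rot: [179.9, 0.0, 150.0]
force: [0.1, -0.4, -1.0]
opening: 0.0168
grasp_force: 58.6
```

```bash
python3 - <<'E'
from h import *
P=[]
for i in range(4):
    P.append(get_obs()['eef_pos']); eyes.get_image('top')
print(np.mean(P,0),np.std(P,0),get_obs()['force'])
E
```

```text
[0.5182958  0.31637041 0.28129778] [9.73789258e-05 1.07891176e-04 5.37835712e-05] [ 0.00541865 -0.18105923 -0.57037782]
```

{"method": "jog_arm", "body": {
  "series": [
    [[1.2, -0.07, 0.04, 0, 0], [1.2, 0, 0, -0.6, 0], [1.2, 0, 0, -0.6, 0], [1.2, 0, 0, -0.4, 0], [1.2, 0, 0, -0.2, 0], [1.2, 0, 0, 0, 0]]
  ]
}}

```text
time: 20.8
eef_pos: [0.5173, 0.3168, 0.2625]
tcp_rot: [-180.0, -0.0, 150.0]
force: [0.4, 0.4, -0.6]
opening: 0.0163
grasp_force: 58.6
```

{"method": "jog_arm", "body": {
  "series": [
    [[1.2, 0, 0, -0.2, 0], [1.2, 0, 0, -0.2, 0], [1.2, 0, 0, 0, 0]]
  ]
}}

```text
time: 21.18
eef_pos: [0.5172, 0.3168, 0.2585]
tcp_rot: [-180.0, -0.0, 150.0]
force: [-0.2, -0.8, -0.7]
opening: 0.0165
grasp_force: 58.6
```

{"method": "jog_arm", "body": {
  "series": [
    [[1.2, 0, 0, -0.2, 0], [1.2, 0, 0, -0.2, 0], [1.2, 0, 0, 0, 0]]
  ]
}}

```text
time: 21.55
eef_pos: [0.5173, 0.3167, 0.2545]
tcp_rot: [-180.0, 0.0, 150.0]
force: [0.1, 0.2, -1.4]
opening: 0.0163
grasp_force: 58.6
```

{"method": "jog_arm", "body": {
  "series": [
    [[1.2, 0, 0, -0.2, 0], [1.2, 0, 0, -0.1, 0], [1.2, 0, 0, 0, 0]]
  ]
}}

```text
time: 21.92
eef_pos: [0.5173, 0.3168, 0.2516]
tcp_rot: [-180.0, 0.0, 150.0]
force: [0.0, -0.6, -0.2]
opening: 0.0167
grasp_force: 58.6
```

{"method": "jog_arm", "body": {
  "series": [
    [[1.2, 0, 0, -0.2, 0], [1.2, 0, 0, -0.1, 0], [1.2, 0, 0, 0, 0]]
  ]
}}

```text
time: 22.3
eef_pos: [0.5173, 0.3168, 0.2486]
tcp_rot: [-180.0, -0.0, 150.0]
force: [1.3, 0.1, -1.4]
opening: 0.0171
grasp_force: 58.6
```

{"method": "jog_arm", "body": {
  "series": [
    [[1.2, 0, 0, -0.2, 0], [1.2, 0, 0, -0.1, 0], [1.2, 0, 0, 0, 0]]
  ]
}}

```text
time: 22.68
eef_pos: [0.5173, 0.3168, 0.2456]
tcp_rot: [-180.0, 0.0, 150.0]
force: [1.4, -0.8, -1.7]
opening: 0.0167
grasp_force: 58.8
```

{"method": "jog_arm", "body": {
  "series": [
    [[1.2, 0, 0, -0.2, 0], [1.2, 0, 0, -0.1, 0], [1.2, 0, 0, 0, 0]]
  ]
}}

```text
time: 23.05
eef_pos: [0.5172, 0.3168, 0.2425]
tcp_rot: [-180.0, -0.0, 150.0]
force: [0.6, -0.9, -0.7]
opening: 0.0169
grasp_force: 58.8
```

{"method": "jog_arm", "body": {
  "series": [
    [[1.2, 0, 0, -0.2, 0], [1.2, 0, 0, -0.2, 0], [1.2, 0, 0, 0, 0]]
  ]
}}

```text
time: 23.42
eef_pos: [0.5174, 0.3167, 0.2385]
tcp_rot: [-180.0, 0.0, 150.0]
force: [0.7, -0.4, -1.2]
opening: 0.0167
grasp_force: 58.8
```

{"method": "jog_arm", "body": {
  "series": [
    [[1.2, 0, 0, -0.2, 0], [1.2, 0, 0, -0.2, 0], [1.2, 0, 0, 0, 0]]
  ]
}}

```text
time: 23.8
eef_pos: [0.5173, 0.3167, 0.2344]
tcp_rot: [-180.0, 0.0, 150.0]
force: [0.6, -0.6, -1.8]
opening: 0.0161
grasp_force: 58.8
```

{"method": "jog_arm", "body": {
  "series": [
    [[1.2, 0, 0, -0.2, 0], [1.2, 0, 0, -0.1, 0], [1.2, 0, 0, 0, 0]]
  ]
}}

```text
time: 24.18
eef_pos: [0.5173, 0.3168, 0.2317]
tcp_rot: [-180.0, 0.0, 150.0]
force: [0.3, -0.9, -0.4]
opening: 0.0164
grasp_force: 58.8
```

Tip is already about 3 mm below the base's mouth; the spring ball comes next.

{"method": "jog_arm", "body": {
  "series": [
    [[1.2, 0, 0, -0.2, 0], [1.2, 0, 0, -0.1, 0], [1.2, 0, 0, 0, 0]]
  ]
}}

```text
time: 24.55
eef_pos: [0.5176, 0.3168, 0.2286]
tcp_rot: [180.0, 0.0, 150.0]
force: [2.1, -0.8, -0.9]
opening: 0.0164
grasp_force: 59.0
```

{"method": "jog_arm", "body": {
  "series": [
    [[1.2, 0, 0, -0.15, 0], [1.2, 0, 0, -0.1, 0], [1.2, 0, 0, 0, 0]]
  ]
}}

```text
time: 24.92
eef_pos: [0.5176, 0.3169, 0.2262]
tcp_rot: [180.0, 0.0, 150.0]
force: [3.1, -0.5, -0.5]
opening: 0.0166
grasp_force: 58.8
```

{"method": "jog_arm", "body": {
  "series": [
    [[1.2, 0, 0, -0.15, 0], [1.2, 0, 0, -0.1, 0], [1.2, 0, 0, 0, 0]]
  ]
}}

```text
time: 25.3
eef_pos: [0.5176, 0.3169, 0.2239]
tcp_rot: [179.9, 0.0, 150.0]
force: [3.8, 0.1, 0.3]
opening: 0.0165
grasp_force: 58.9
```

{"method": "jog_arm", "body": {
  "series": [
    [[1.2, 0.06, 0, 0, 0], [1.2, 0, 0, -0.1, 0], [1.2, 0, 0, 0, 0]]
  ]
}}

```text
time: 25.68
eef_pos: [0.5179, 0.317, 0.2228]
tcp_rot: [180.0, 0.0, 150.0]
force: [2.4, 0.5, 2.4]
opening: 0.0167
grasp_force: 59.2
```

{"method": "jog_arm", "body": {
  "series": [
    [[1.2, 0, 0, -0.1, 0], [1.2, 0, 0, 0, 0]]
  ]
}}

```text
time: 25.92
eef_pos: [0.5179, 0.3169, 0.2228]
tcp_rot: [180.0, 0.0, 150.0]
force: [1.3, -0.8, 5.6]
opening: 0.0162
grasp_force: 59.5
```

{"method": "jog_arm", "body": {
  "series": [
    [[1.2, 0, 0, -0.1, 0], [1.2, 0, 0, 0, 0]]
  ]
}}

```text
time: 26.18
eef_pos: [0.518, 0.3169, 0.2227]
tcp_rot: [180.0, 0.0, 150.0]
force: [-0.2, -2.3, 10.7]
opening: 0.0165
grasp_force: 60.2
```

{"method": "jog_arm", "body": {
  "series": [
    [[1.2, 0, 0, -0.1, 0], [1.2, 0, 0, 0, 0], [1.2, 0, 0, 0, 0]]
  ]
}}

```text
time: 26.55
eef_pos: [0.518, 0.3168, 0.2227]
tcp_rot: [179.9, -0.0, 150.0]
force: [-1.9, -2.6, 15.3]
opening: 0.0165
grasp_force: 60.6
```

{"method": "jog_arm", "body": {
  "series": [
    [[1.2, 0, 0, -0.1, 0], [1.2, 0, 0, 0, 0], [1.2, 0, 0, 0, 0]]
  ]
}}

```text
time: 26.92
eef_pos: [0.518, 0.3168, 0.2226]
tcp_rot: [179.9, 0.0, 150.0]
force: [-3.2, -3.4, 20.0]
opening: 0.0165
grasp_force: 61.1
```

```bash
python3 - <<'E'
from h import *
s=shot('scene')
u,v=[int(t) for t in proj(s,[.517,.317,.05])]
cv2.imwrite('pics/s6.png',cv2.resize(s['img'][v-50:v+45,u-60:u+60],None,fx=6,fy=6,interpolation=cv2.INTER_CUBIC))
E
```

```text
(no output)
```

View pics/s6.png

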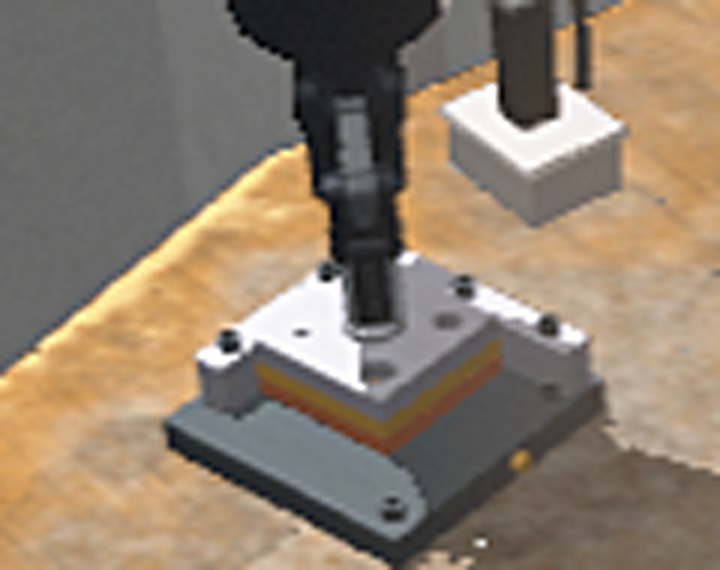

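The shoulder (crop 373,330) is flat on the template, with all plates flush. Relieving the push and releasing.

{"method": "jog_arm", "body": {
  "series": [
    [[1.2, 0, 0, 0.2, 0], [1.2, 0, 0, 0.1, 0], [1.8, 0, 0, 0, 0], [2.2, 0, 0, 0, 0], [3.0, 0, 0, 0, 0], [4.0, 0, 0, 0, 0], [4.5, 0, 0, 0, 0], [4.5, 0, 0, 0, 0]]
  ],
  "newtons": 20
}}

```text
time: 27.98
eef_pos: [0.5178, 0.3168, 0.2216]
tcp_rot: [-180.0, -0.0, 150.0]
force: [-0.4, 0.1, 0.4]
opening: 0.0446
grasp_force: 0.0
```

{"method": "jog_arm", "body": {
  "series": [
    [[4.5, 0, 0, 1.0, 0], [4.5, 0, 0, 2.0, 0], [4.5, 0, 0, 4.0, 0], [4.5, 0, 0, 5.0, 0], [4.5, -1.0, -1.0, 2.0, 0], [4.5, 0, 0, 0, 0], [4.5, 0, 0, 0, 0]]
  ]
}}

```text
time: 28.85
eef_pos: [0.5076, 0.3069, 0.3608]
tcp_rot: [-179.9, -0.0, 150.0]
force: [-0.5, 0.6, -0.2]
opening: 0.0451
grasp_force: 0.0
```

```bash
python3 - <<'E'
from h import *
o=get_obs();d=shot('wrist','w7.png')
hsv=cv2.cvtColor(d['img'],cv2.COLOR_BGR2HSV)
m=cv2.inRange(hsv,(18,130,140),(35,255,255))
u,v=[int(t) for t in proj(d,[.5175,.317,.086])]
k=np.zeros_like(m);k[v-60:v+60,u-60:u+60]=255
n,l,st,c=cv2.connectedComponentsWithStats(m&k)
for i in range(1,n):
    if st[i,4]>60: print(st[i],c[i],onz(d,*c[i],.086))
print(u,v,o['eef_pos'],o['force'],o['opening'])
E
```

```text
[303 223  13  11 109] [309.2293578  227.96330275] [0.49256698 0.30248137 0.086     ]
[332 234  23  27 398] [342.90954774 245.57035176] [0.51653029 0.31719037 0.086     ]
343 246 [0.50762222 0.30690722 0.36080471] [-0.4528767   0.63909881 -0.17665321] 0.045118075486927214
```

```bash
python3 -c "
from cell import r
print(r.close_job())"
```

```text
the job is handed in; nothing more can be done
None
```

The three plates are flush in the jig corner, and the locating pin is pressed home through them with its shoulder on the template; I released it and handed the job in at about 29 s (no verdict was returned).

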